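# Pack the tea infuser away and secure the box

### The arm

A 6-joint arm with a two-finger parallel gripper is mounted at the origin on a cart in front of the work surface, level with it; the furniture and walls round the work are solid. World frame = base frame: x ahead of the robot, y to its left, z up, the work surface at z = 0. Lengths are in m, angles in degrees, forces in N, time in s.
With the tool pointing down it reaches from about 0.325 to 0.9 m from the base axis. Payload 3.5 kg.
Tool frame: the origin (TCP) lies midway between the tips of the shut fingers; the grasp point (between the pads) lies 19 mm behind it (arm.grip_depth is the distance from the TCP to the grasp point, in m); z points along the fingers, y is the line along which they close (so a half turn about z gives the same grasp; the last joint's range is limited). The gripper opens to 85 mm and grips with 20 to 120 N. Pads are 22 mm wide; open, the fingers measure 114 mm over their backs; the gripper's body (76 mm by 85 mm) begins 54 mm behind the grasp point. The pads swing forward as they close: fully open they stand 13 mm farther back than shut.
Start: joints at [-69.179, 15.837, -1.513, 72.651, 0, 84.076], TCP at [0.281, -0.558, 0.231] pointing down, gripper open.
Joint ranges: [-178.77, 178.77], [-48.84, 107.48], [-61.69, 71.31], [-111.58, 123.2], [-90, 87.43], [-180, 180]. Speed limits (degrees/s): [147.25, 147.25, 180, 180, 180, 180].

### API

Orientations are given as a 3x3 rotation matrix whose columns are the frame's x, y, z axes.
In Python, from rig import read_state, cams, job_done, nets, arm gives the robot as it stands. The module is installed in compiled form; this text tells all that it offers.
- The arm moves only by the tool step_arm, never from a script. Its argument "deltas" is a list that holds one entry, the list of rows, each a list of 6 numbers: the shift along the world's x, y, z in mm, then the turn, a rotation vector about the world's x, y, z in degrees. In form: [[[tx, ty, tz, wx, wy, wz], ...]]. A call has 1 to 20 rows; each row shifts and turns the commanded pose from where the row before left it; what a row does not reach is not made up. A row lasts 1/10 s, in which the tool goes at most 50 mm and 8.59 degrees, less where a joint would pass 70% of its speed; a pose out of reach is approached as far as the arm can. A call is refused whole if a number of a shift passes 50 or a number of a turn 8.59, either way. A call with a gripper value outside its range is refused whole. "fingers" is the opening, from -1 (shut) to 1 (fully open), set as the call begins (left out, the last holds). The fingers move at their own pace and stop on an object; "grip_force" is the grip in N (left out, the last holds). Time passes only in rows, so rows that do not move let the fingers close. It gives the time, the measured TCP pose, the force, the opening and the grip force at its end, in the units of the state.
- read_state(): the state, without advancing time (a new reading comes with each control period).
- cams.camera(name): name is "scene" or "top"; returns a dict with "image" (420x560x3 uint8, red, green, blue), "fx", "fy", "cx", "cy" (pixels), "dist_coeffs" ([k1, k2, p1, p2, k3] as OpenCV has them; the pictures are not rectified), "R" (3x3) and "t" (3): a world point X has camera coordinates R X + t. Camera axes: x right, y down, z forward; pixel columns grow to the right and rows downward; lengths in m; the calibration is good to about 2 mm. A picture is of the moment at which its call begins. There is no depth.
- job_done(): hands the job in; it is judged then, once.
Trained networks look in a picture, given as the dict that the camera call returned (one of the last four; its "shot" number tells which), for a name from the list of things; names that differ only in an ending like _2 or _b are one class to them, and where a whole thing is asked for, a point or a joint stands for the part that bears it (a point fixed in the world has none). Each returns a list of dicts, best first, with "confidence" (0 to 1); they miss things now and then, are a little off and sometimes report something else, mostly with a low value. They report only what shows in the picture. A call takes as long as a camera call. They do not tell look-alikes from the thing itself.
- nets.spot_in(picture, thing): "at" ([column, row] in pixels, amid what is visible of it).
- nets.trace(picture, thing): "region" (420x560 bool, what is visible of it) and "at" ([column, row] in pixels, amid what is visible of it).
- nets.landmark_of(picture, thing): "at" ([column, row] in pixels: a listed point, or the origin of a listed thing).
The state is a dict: "clock": time; "joint_positions": joint angles; "dq": joint speeds; "tau": joint torques, N m; "ee_pos": TCP position; "eef_rot": TCP orientation; "contact_force": force on the tool from outside, world axes, zero at the start; "ft_torque": the same for the moment, N m; "width": opening from 0.0 (shut) to 1.0 (fully open); "grasp_force": force on a finger pad.
Only numpy, scipy, OpenCV 4.12 (cv2) and the standard library are available. Lean on these libraries where they do the work, as an engineer would, in place of code of your own. Each camera call takes 0.05 s, during which the arm holds its last target. There are 200 camera calls.

### The job

Lift the tea infuser off its hook and set it down, without dropping it, inside the open wooden tea box; shut the lid fully, and then turn the brass turnbutton so that it points square across the lid and holds it shut. Leave the other things on the worktop where they are.

Things in the scene. Friction and masses are not known exactly. Their poses are not given: they have to be found in the camera images.
- tea_box: fixed wooden tea box, 130 (x) x 196 (y) x 100 mm without lid, walls and floor 8 mm (inside 114 x 180 x 92); origin: centre of its underside; its front faces its -x. A fixed tea carton 86 mm high fills y +43 to +88 mm inside; the rest is free. A block 30 x 40 mm on the middle of the front wall (top at z 110 mm, level with the shut lid's top) bears the turnbutton
- box_free (a point): centre of the free part of the box's floor, on the floor (z 8 mm in the box frame); free are at least 45 mm either way in x and y
- lid (a joint): hinge of the box's lid along the box's y axis, rad: 0 = shut, grows as it opens, 1.57 = upright; stiff enough to stay at any angle (about 4 N at the free edge moves it). The lid is a wooden panel 130 x 196 x 10 mm
- lid_hinge (a point): middle of the lid's hinge line: top of the box's back wall (box frame x +65, z 100 mm); axes as the box's; the shut lid reaches from here 130 mm to the front and is 10 mm thick upward
- lid_edge (a point): middle of the lid's free edge, on its outer face; 130 mm from the hinge line
- turnbutton (a joint): brass turnbutton on an upright pivot in front of the lid, rad: 0 = nose along the box's front towards box -y, off the lid; 1.57 = nose to box +x, square over the shut lid; counter-clockwise from above is positive; range -0.5 to 2.2, no stop at 1.57; stays where it is left, 1 N at the knob turns it. Turned in, it blocks the lid
- button_pivot (a point): the turnbutton's pivot, on top of the block at the middle of the box's front (box frame x -80, z 110 mm); axes as the box's
- button_knob (a point): middle of the round upright knob (14 mm thick, 24 mm high) on the turnbutton's nose, 42 mm from the pivot; the bar below it is 18 mm wide, its top 12 mm above the shut lid, its underside 2 mm above the shut lid, its nose ends 56 mm from the pivot
- hook_stand: fixed hook stand: wooden foot 115 x 85 x 12 mm; steel post 12 mm thick, 138 mm high at its x +35 mm, from whose top a level rod (7 mm thick, axis at z 135 mm) runs to its -x, ending in an upturned tip at x -51 mm; origin at the underside of the foot, z up
- hook_tip (a point): centre of the rod's upturned tip (stand frame x -51, z 142.5 mm): the tip stands 7.5 mm above the level rod
- infuser: steel stick infuser hanging upright, 76 mm high: perforated cylinder 36 mm across, 40 mm high; above it a flat tab 24 mm wide (y), 8 mm thick (x), 36 mm high, with a slot 15 mm wide from 47 to 70 mm above the bottom; the hook's rod passes through it along x; it can rise 16 mm on the rod. Origin: centre of its underside, z along it
- infuser_eye (a point): middle of the slot in the infuser's tab, 58 mm above its bottom
- mug: bystander: white mug with a dark band, 84 mm across, 91 mm high; origin under the middle of its overall outline, handle to its -y
- teaspoon: bystander: steel teaspoon lying flat, 130 x 27 x 11 mm; origin under its middle, length along its x
- lemon: bystander: lemon, 78 x 55 x 56 mm; origin under its middle
- spice_jar: bystander: small spice jar, 41 mm across, 105 mm high; origin under its middle
- jar: bystander: small glass jar with a lid, 63 mm across, 88 mm high; origin under its middle
- garlic: bystander: garlic bulb, 60 mm across, 59 mm high; origin under its middle
Not all that is in view belongs to the job. What is shaped like the infuser but turquoise is not meant.

How it is judged:
By the outcome, as a careful person would: the job done as asked, in the order asked, and still so for the second after the job is handed in, with the robot touching nothing.
It also fails if it takes over 72 s, if anything falls off the work surface, if the arm or the gripper's body presses on something with over 40 N, if the wrist force passes 120 N, or if a joint passes its speed limit or range.

## Working session

There is one attempt and no reset: what is moved stays moved. The work goes in short steps, Python scripts to look and compute and a tool call to move; the robot and the scene stay as the last step left them, time stands still between calls to the robot, and variables do not carry over. Pictures are saved under pics/ and viewed, at most 10 in all, crops included, and the job is handed in when it is done.

Besides the shell and the picture viewer there is one more tool, called after "Emit:" by a JSON object that holds its "op" and its "data". step_arm: Moves the arm, as the interface text tells. Its arguments: {"type":"object","properties":{"deltas":{"type":"array"},"fingers":{"type":"number"},"grip_force":{"type":"number"}},"required":["deltas"]}

```bash
mkdir -p pics; cat > h.py <<'E'
import numpy as np, cv2
from rig import read_state, cams, job_done, nets, arm
def K(c): return np.array([[c["fx"],0,c["cx"]],[0,c["fy"],c["cy"]],[0,0,1.]])
def ray(c,p):
    u=cv2.undistortPoints(np.array([[p]],float),K(c),np.array(c["dist_coeffs"],float))[0,0]
    R=np.array(c["R"]);t=np.array(c["t"])
    d=R.T@np.array([u[0],u[1],1]);return -R.T@t,d/np.linalg.norm(d)
def atz(c,p,z):
    o,d=ray(c,p);return o+d*(z-o[2])/d[2]
def tri(c1,p1,c2,p2):
    o1,d1=ray(c1,p1);o2,d2=ray(c2,p2)
    s=np.linalg.lstsq(np.c_[d1,-d2],o2-o1,rcond=None)[0]
    a=o1+s[0]*d1;b=o2+s[1]*d2;return (a+b)/2,np.linalg.norm(a-b)
def proj(c,X):
    return cv2.projectPoints(np.array(X,float).reshape(-1,3),cv2.Rodrigues(np.array(c["R"]))[0],np.array(c["t"],float),K(c),np.array(c["dist_coeffs"],float))[0][:,0]
def save(c,n,crop=None,s=1):
    im=c["image"][...,::-1]
    if crop: x0,y0,x1,y1=crop; im=im[y0:y1,x0:x1]
    cv2.imwrite("pics/"+n,cv2.resize(im,None,fx=s,fy=s,interpolation=cv2.INTER_CUBIC))
E
python3 - <<'E'
from h import *
np.set_printoptions(precision=4,suppress=True)
a=cams.camera("scene");b=cams.camera("top")
save(a,"s0.png");save(b,"t0.png")
for n,c in(("s",a),("t",b)):
    print(n,"cam at",-np.array(c["R"]).T@c["t"])
    for th in ["tea_box","box_free","lid_hinge","lid_edge","button_pivot","button_knob","hook_stand","hook_tip","infuser","infuser_eye"]:
        print(n,th,[(np.round(d["at"],1).tolist(),round(d["confidence"],2)) for d in nets.landmark_of(c,th)][:3])
print(read_state(),arm.grip_depth)
E
```

```text
s cam at [-0.7697  0.0425  0.969 ]
s tea_box []
s box_free []
s lid_hinge [([218.1, 235.3], 0.31)]
s lid_edge [([418.6, 284.3], 0.36)]
s button_pivot []
s button_knob [([220.6, 224.9], 0.33)]
s hook_stand [([219.4, 251.2], 0.84)]
s hook_tip [([217.1, 222.8], 0.71), ([419.2, 284.0], 0.45)]
s infuser [([217.2, 235.6], 0.6), ([255.0, 228.0], 0.5)]
s infuser_eye [([215.6, 221.3], 0.65), ([246.9, 213.5], 0.51)]
t cam at [0.4628 0.0634 1.4259]
t tea_box [([306.8, 220.1], 0.83)]
t box_free [([324.2, 246.3], 0.64), ([315.2, 222.2], 0.59)]
t lid_hinge [([300.8, 195.6], 0.7), ([214.8, 227.7], 0.41), ([308.1, 179.4], 0.4)]
t lid_edge []
t button_pivot [([305.9, 245.2], 0.61)]
t button_knob [([321.1, 247.3], 0.6), ([248.1, 278.6], 0.56)]
t hook_stand [([220.6, 224.4], 0.95), ([313.8, 223.8], 0.6)]
t hook_tip [([220.4, 240.1], 0.73), ([217.4, 225.7], 0.35)]
t infuser [([248.7, 193.6], 0.53), ([216.4, 228.8], 0.5)]
t infuser_eye [([249.7, 193.6], 0.65), ([214.7, 224.9], 0.44)]
{'clock': 1.1, 'joint_positions': array([-69.1791,  15.8361,  -1.5114,  72.6523,   0.0007,  84.0751]), 'dq': array([ 0.0365, -0.1204,  0.0175,  0.0474,  0.0068,  0.115 ]), 'tau': array([  0.0006, -44.5503,  29.5569,   0.0009,   0.    ,   0.    ]), 'ee_pos': array([ 0.2813, -0.5581,  0.2313]), 'eef_rot': array([[ 0.893,  0.45 ,  0.   ],
       [ 0.45 , -0.893,  0.   ],
       [ 0.   ,  0.   , -1.   ]]), 'contact_force': array([ 0.3671,  0.3404, -0.3103]), 'ft_torque': array([-0.0215, -0.0337,  0.0385]), 'grasp_force': 0.0, 'width': 0.9981955191252786} 0.0187
```

```bash
ls pics
```

```text
s0.png
t0.png
```

View pics/s0.png

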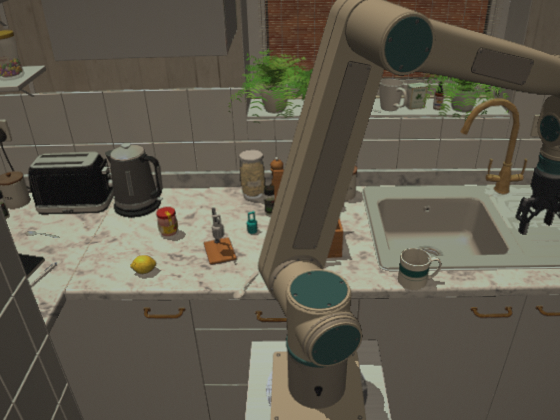

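View pics/t0.png

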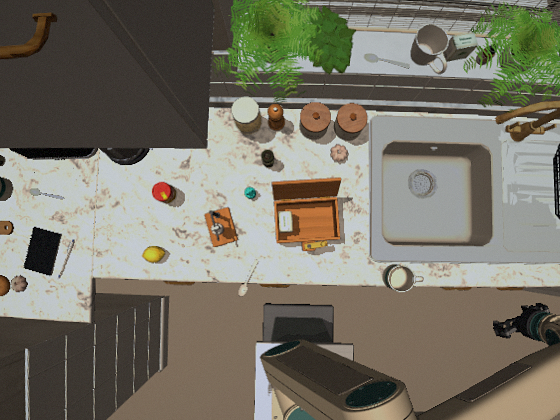

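The scene view shows two look-alikes: a grey steel infuser hanging on the hook stand at (217,230), and a turquoise one standing free at (252,222). The steel one on the hook fits the description. In the top view the stand is at (221,226), the box at (307,220) with its lid open at the back, and the turnbutton near (317,245). I'll confirm this in one enlarged crop.

```bash
python3 - <<'E'
from h import *
np.set_printoptions(precision=4,suppress=True)
a=cams.camera("scene");b=cams.camera("top")
A=cv2.resize(b["image"][160:270,190:360,::-1],None,fx=4.7,fy=4.7,interpolation=cv2.INTER_CUBIC)
cv2.imwrite("pics/t1.png",A)
B=cv2.resize(a["image"][195:275,190:360,::-1],None,fx=4.7,fy=4.7,interpolation=cv2.INTER_CUBIC)
cv2.imwrite("pics/s1.png",B)
print("tri tip",tri(a,[217.1,222.8],b,[220.4,240.1]))
print("eye",tri(a,[215.6,221.3],b,[214.7,224.9]))
print("stand", atz(b,[220.6,224.4],0),atz(a,[219.4,251.2],0))
print("tip top z",atz(b,[220.4,240.1],.1425))
print("infuser decoy",atz(b,[248.7,193.6],.05))
print("box",atz(b,[306.8,220.1],0),"free",atz(b,[315.2,222.2],.008))
print("pivot",atz(b,[305.9,245.2],.11),"knob",atz(b,[321.1,247.3],.14))
E
```

```text
tri tip (array([0.4771, 0.2674, 0.139 ]), np.float64(0.009967212055711541))
eye (array([0.5235, 0.2851, 0.1141]), np.float64(0.00022901918230267278))
stand [0.5309 0.2849 0.    ] [ 0.5255  0.284  -0.    ]
tip top z [0.4775 0.2618 0.1425]
infuser decoy [0.6291 0.1903 0.05  ]
box [0.5516 0.001  0.    ] free [ 0.5448 -0.0263  0.008 ]
pivot [0.4687 0.0071 0.11  ] knob [ 0.4633 -0.0367  0.14  ]
```

View pics/t1.png

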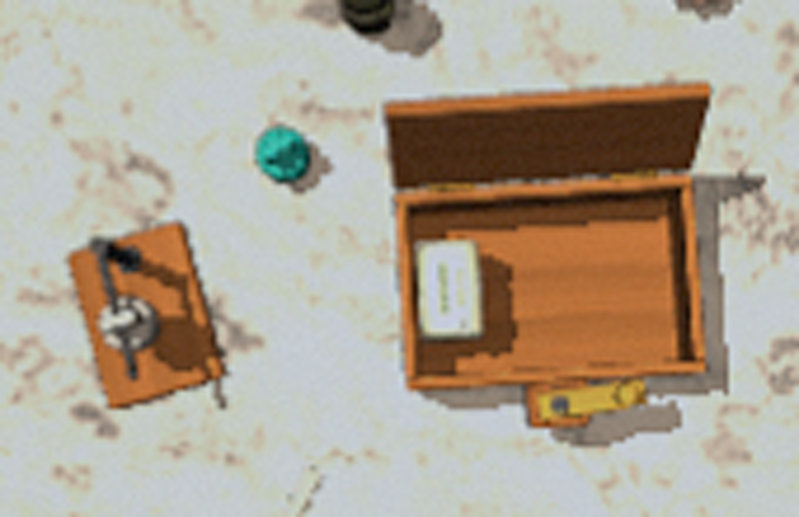

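View pics/s1.png

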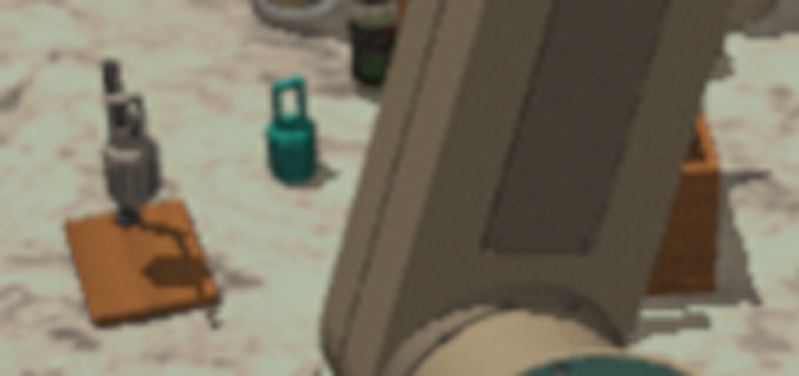

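The crops show the grey steel infuser on the rod, with its tab seen edge-on and the hook tip pointing towards the robot at crop (132,372). The turquoise one stands free at (283,153), so it's the decoy. The box rim corners are clear in the top view. Next I'll fit the poses.

```bash
cat >> h.py <<'E'
def fit(obj,world):
    o=np.array(obj);w=np.array(world)
    oc=o.mean(0);wc=w.mean(0);H=(o-oc).T@(w-wc)
    th=np.arctan2(H[0,1]-H[1,0],H[0,0]+H[1,1]);R=np.array([[np.cos(th),-np.sin(th)],[np.sin(th),np.cos(th)]])
    t=wc-R@oc;return t,np.degrees(th),np.linalg.norm(o@R.T+t-w,axis=1)
E
python3 - <<'E'
from h import *
np.set_printoptions(precision=4,suppress=True)
a=cams.camera("scene");b=cams.camera("top")
cr=lambda x,y:[190+(x+.5)/4.7-.5,160+(y+.5)/4.7-.5]
cs=lambda x,y:[190+(x+.5)/4.7-.5,195+(y+.5)/4.7-.5]
# foot, corners order: +x+y, +x-y, -x-y, -x+y
o=[[.0575,.0425],[.0575,-.0425],[-.0575,-.0425],[-.0575,.0425]]
print("foot top",fit(o,[atz(b,cr(*p),.012)[:2] for p in[(70,257),(183,222),(222,375),(112,408)]]))
print("foot scene",fit(o,[atz(a,cs(*p),.012)[:2] for p in[(65,220),(182,200),(220,298),(97,323)]]))
print("tip",atz(b,cr(132,372),.1425),"post",atz(b,cr(98,245),.138))
print("inf cyl centre",atz(b,cr(130,324),.09))
o=[[.065,.098],[.065,-.098],[-.065,-.098],[-.065,.098]]
print("box",fit(o,[atz(b,cr(*p),.1)[:2] for p in[(395,195),(690,175),(705,370),(408,388)]]))
print("pivot",atz(b,cr(560,404),.122),"knob",atz(b,cr(628,392),.145))
print("lid top edge z?",atz(b,cr(385,103),.22),atz(b,cr(710,85),.22))
for th in["tea_box","lid","infuser","button_knob","hook_tip","spice_jar","jar","garlic","mug","lemon","teaspoon"]:
    print(th,[(np.round(d["at"],1).tolist(),round(d["confidence"],2)) for d in nets.spot_in(b,th)][:3])
E
```

```text
foot top (array([0.5228, 0.2822]), np.float64(17.396356358349248), array([0.0036, 0.0018, 0.0042, 0.0029]))
foot scene (array([0.5175, 0.2815]), np.float64(17.758670957123893), array([0.0031, 0.0025, 0.002 , 0.0029]))
tip [0.4812 0.27   0.1425] post [0.5615 0.2954 0.138 ]
inf cyl centre [0.5135 0.2809 0.09  ]
box (array([0.547 , 0.0061]), np.float64(5.023038396357342), array([0.0021, 0.002 , 0.0016, 0.0026]))
pivot [ 0.4677 -0.001   0.122 ] knob [ 0.476  -0.0423  0.145 ]
lid top edge z? [0.644  0.1115 0.22  ] [ 0.6592 -0.0824  0.22  ]
tea_box [([309.3, 211.4], 0.69), ([223.5, 226.6], 0.47)]
lid [([308.2, 187.5], 0.95)]
infuser [([247.9, 192.0], 0.48), ([217.6, 227.1], 0.43)]
button_knob [([313.9, 247.5], 0.46), ([399.3, 274.7], 0.34), ([219.3, 227.2], 0.3)]
hook_tip [([222.2, 227.0], 0.57)]
spice_jar [([268.3, 158.0], 0.75), ([401.5, 276.3], 0.53), ([317.7, 245.5], 0.43)]
jar [([161.8, 190.8], 0.89)]
garlic [([336.9, 154.9], 0.49)]
mug [([402.3, 276.5], 0.74)]
lemon [([154.8, 253.7], 0.88), ([219.1, 225.6], 0.64)]
teaspoon [([245.4, 285.9], 0.61), ([223.0, 224.6], 0.52)]
```

Emit:
{"op": "step_arm", "data": {"deltas": [[[8, 30, 8, 0, 0, 8.5], [11, 41, 8, 0, 0, 8.5], [11, 41, 4, 0, 0, 8.5], [11, 41, 0, 0, 0, 8.5], [11, 41, 0, 0, 0, 8.5], [11, 41, 0, 0, 0, 8.5], [11, 41, 0, 0, 0, 8.5], [11, 41, 0, 0, 0, 8.5], [11, 41, 0, 0, 0, 8.5], [11, 41, 0, 0, 0, 8.5], [11, 41, 0, 0, 0, 8.5], [11, 41, 0, 0, 0, 8.5], [11, 41, 0, 0, 0, 8.5], [11, 41, 0, 0, 0, 8.5], [11, 41, 0, 0, 0, 8.5], [11, 41, 0, 0, 0, 8.5], [11, 41, 0, 0, 0, 8.5], [11, 41, 0, 0, 0, 8.5], [11, 41, 0, 0, 0, 8.5], [11, 41, 0, 0, 0, 8.5]]], "fingers": 0.2}}

```text
clock: 3.85
ee_pos: [0.4985, 0.2528, 0.2515]
eef_rot: [[-0.956, -0.294, 0.001], [-0.294, 0.956, -0.0], [-0.001, -0.0, -1.0]]
contact_force: [-0.0, 0.1, -0.2]
width: 0.605
grasp_force: 0.0
```

```bash
python3 - <<'E'
from h import *
np.set_printoptions(precision=4,suppress=True)
s=read_state();print(s["clock"],s["ee_pos"],s["joint_positions"],s["width"],np.degrees(np.arctan2(s["eef_rot"][1,0],s["eef_rot"][0,0])),s["contact_force"])
a=cams.camera("scene");b=cams.camera("top")
A=cv2.resize(a["image"][170:280,170:350,::-1],None,fx=4,fy=4,interpolation=cv2.INTER_CUBIC)
B=cv2.resize(b["image"][180:260,180:360,::-1],None,fx=4,fy=4,interpolation=cv2.INTER_CUBIC)
A=A[:,:720];B=B[:,:720]
cv2.imwrite("pics/c2.png",np.vstack([A,B])[:760] if 0 else cv2.resize(np.vstack([A,B]),None,fx=.78,fy=.78))
for th in ["tea_box","box_free","lid_hinge","lid_edge","button_pivot","button_knob"]:
    for n,c in(("s",a),("t",b)):
        print(n,th,[(np.round(d["at"],1).tolist(),round(d["confidence"],2)) for d in nets.landmark_of(c,th)][:2])
E
```

```text
3.85 [0.4985 0.2528 0.2515] [20.2696  8.5379 -8.1533 73.2764 -0.0135  3.1508] 0.6054772204604298 -162.88119875655303 [-0.0009  0.1295 -0.1716]
s tea_box [([305.6, 246.8], 0.83)]
t tea_box [([308.6, 217.3], 0.93)]
s box_free [([315.8, 242.7], 0.66), ([417.1, 281.0], 0.37)]
t box_free [([315.4, 222.8], 0.59)]
s lid_hinge [([303.9, 211.3], 0.73), ([145.0, 269.8], 0.28)]
t lid_hinge [([303.0, 197.7], 0.66), ([216.3, 242.4], 0.18)]
s lid_edge [([307.3, 169.9], 0.56)]
t lid_edge [([305.6, 178.2], 0.93)]
s button_pivot [([313.4, 229.6], 0.62)]
t button_pivot [([308.5, 245.1], 0.74)]
s button_knob [([325.3, 225.5], 0.74)]
t button_knob [([322.1, 244.8], 0.44)]
```

View pics/c2.png

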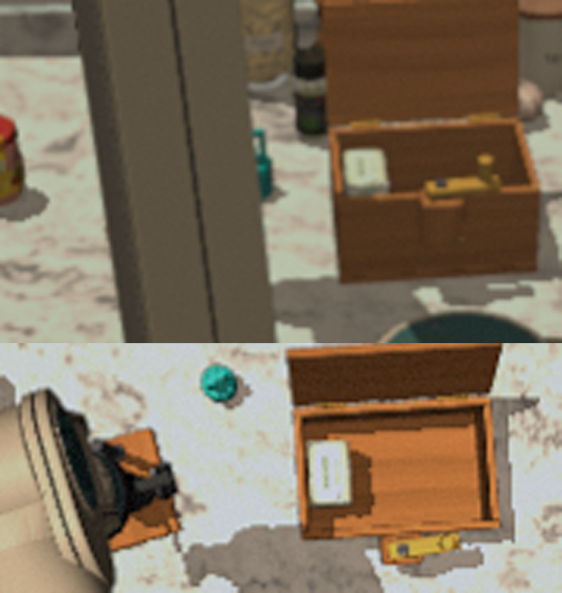

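```bash
python3 - <<'E'
from h import *
np.set_printoptions(precision=4,suppress=True)
a=cams.camera("scene");b=cams.camera("top")
ct=lambda x,y:[190+(x+.5)/4.7-.5,160+(y+.5)/4.7-.5]
cs=lambda x,y:[190+(x+.5)/4.7-.5,195+(y+.5)/4.7-.5]
print("cyl scene",tri(a,cs(132,172),b,ct(129,325)))
print("top plane z.1085",atz(b,ct(129,324),.1085),"scene z.0885",atz(a,cs(132,172),.0885))
print("net eye scene",atz(a,[215.6,221.3],.1265),"top",atz(b,[214.7,224.9],.1265))
for st in[(.521,.282),(.526,.284),(.529,.285)]:
    y=np.radians(17.5);f=lambda p:[st[0]+p*np.cos(y),st[1]+p*np.sin(y)]
    for nm,X in[("tip",f(-.051)+[.1425]),("post",f(.035)+[.138]),("postbase",f(.035)+[.012]),("inf+0cyltop -13",f(-.013)+[.1085])]:
        q=(proj(b,X)[0]+.5-[190,160])*4.7-.5;r=(proj(a,X)[0]+.5-[190,195])*4.7-.5
        print(st,nm,q,r)
v=3.12
sc=lambda x,y:[170+x/v,170+y/v];tp=lambda x,y:[180+x/v,180+(y-343)/v]
o=[[.065,.098],[.065,-.098],[-.065,-.098],[-.065,.098]]
print("box s",fit(o,[atz(a,sc(*p),.1)[:2] for p in[(331,126),(526,121),(540,187),(334,196)]]))
print("box t",fit(o,[atz(b,tp(*p),.1)[:2] for p in[(295,412),(489,398),(498,523),(305,538)]]))
for n,p,q in[("lid_edge",[307.3,169.9],[305.6,178.2]),("hinge",[303.9,211.3],[303,197.7]),("pivot",[313.4,229.6],[308.5,245.1]),("knob",[325.3,225.5],[322.1,244.8]),("knobtop mine",sc(485,158),tp(450,539)),("free",[315.8,242.7],[315.4,222.8])]:
    print(n,tri(a,p,b,q))
E
```

```text
cyl scene (array([0.5131, 0.2812, 0.085 ]), np.float64(0.0022760567372548603))
top plane z.1085 [0.5128 0.2785 0.1085] scene z.0885 [0.5079 0.2791 0.0885]
net eye scene [0.5047 0.2814 0.1265] top [0.5229 0.2831 0.1265]
(0.521, 0.282) tip [136.8274 386.2314] [137.0019 132.6002]
(0.521, 0.282) post [101.9969 256.2028] [113.0496  68.4744]
(0.521, 0.282) postbase [133.3595 269.7292] [130.9378 226.1761]
(0.521, 0.282) inf+0cyltop -13 [129.4277 330.4546] [130.7891 145.5614]
(0.526, 0.284) tip [133.9419 378.2168] [134.7543 128.1533]
(0.526, 0.284) post [ 99.1719 248.3035] [110.9735  64.4053]
(0.526, 0.284) postbase [130.7678 262.5191] [128.8946 221.8691]
(0.526, 0.284) inf+0cyltop -13 [126.6332 322.6789] [128.6295 141.2201]
(0.529, 0.285) tip [132.5265 373.4184] [133.7325 125.4938]
(0.529, 0.285) post [ 97.7896 243.574 ] [110.039   61.9709]
(0.529, 0.285) postbase [129.4983 258.202 ] [127.9668 219.2929]
(0.529, 0.285) inf+0cyltop -13 [125.2636 318.0233] [127.6498 138.6236]
box s (array([0.5458, 0.0034]), np.float64(2.4495915361981218), array([0.003 , 0.006 , 0.0059, 0.003 ]))
box t (array([0.5459, 0.0042]), np.float64(5.50842003657242), array([0.0038, 0.0039, 0.0049, 0.0043]))
lid_edge (array([0.6564, 0.0106, 0.2146]), np.float64(0.010564739067468054))
hinge (array([0.6153, 0.0174, 0.0879]), np.float64(0.0010522754337765408))
pivot (array([ 0.4691, -0.0043,  0.1173]), np.float64(0.007672873563927752))
knob (array([ 0.4708, -0.0414,  0.1301]), np.float64(0.002324054785159113))
knobtop mine (array([ 0.4767, -0.0442,  0.1433]), np.float64(0.00234143168015949))
free (array([ 0.5423, -0.0227,  0.0173]), np.float64(0.0072401672158813705))
```

Emit:
{"op": "step_arm", "data": {"deltas": [[[7, 14, 0, 0, 0, 0], [7, 13, 0, 0, 0, 0], [0, 0, -25, 0, 0, 0], [0, 0, -30, 0, 0, 0], [0, 0, -30, 0, 0, 0], [0, 0, -25, 0, 0, 0], [0, 0, -15, 0, 0, 0], [0, 0, -11, 0, 0, 0], [0, 0, 0, 0, 0, 0], [0, 0, 0, 0, 0, 0]]]}}

```text
clock: 5.65
ee_pos: [0.5129, 0.2785, 0.1157]
eef_rot: [[-0.957, -0.289, 0.001], [-0.289, 0.957, 0.0], [-0.001, 0.0, -1.0]]
contact_force: [1.2, -0.0, 1.3]
width: 0.601
grasp_force: 0.0
```

Emit:
{"op": "step_arm", "data": {"deltas": [[[0, 0, 0, 0, 0, 0], [0, 0, 0, 0, 0, 0], [0, 0, 0, 0, 0, 0], [0, 0, 0, 0, 0, 0], [0, 0, 0, 0, 0, 0], [0, 0, 0, 0, 0, 0], [0, 0, 0, 0, 0, 0], [0, 0, 0, 0, 0, 0]]], "fingers": -1, "grip_force": 40}}

```text
clock: 6.45
ee_pos: [0.5133, 0.2781, 0.1166]
eef_rot: [[-0.958, -0.288, 0.002], [-0.288, 0.958, 0.001], [-0.003, 0.0, -1.0]]
contact_force: [-0.4, -0.4, 5.3]
width: 0.271
grasp_force: 39.7
```

Emit:
{"op": "step_arm", "data": {"deltas": [[[0, 0, 4, 0, 0, 0], [0, 0, 4, 0, 0, 0], [0, 0, 4, 0, 0, 0], [0, 0, 0, 0, 0, 0], [0, 0, 0, 0, 0, 0]]]}}

```text
clock: 6.95
ee_pos: [0.5121, 0.2778, 0.1272]
eef_rot: [[-0.958, -0.288, -0.0], [-0.288, 0.958, -0.0], [0.0, -0.0, -1.0]]
contact_force: [-0.4, -0.6, -0.5]
width: 0.27
grasp_force: 39.1
```

```bash
python3 - <<'E'
from h import *
s=read_state();print(s["ee_pos"],s["contact_force"],s["width"])
a=cams.camera("scene");b=cams.camera("top")
A=a["image"][190:270,180:300,::-1];B=b["image"][190:270,180:300,::-1]
cv2.imwrite("pics/c3.png",cv2.resize(np.hstack([A,B]),None,fx=3.3,fy=3.3,interpolation=cv2.INTER_CUBIC))
E
```

```text
[0.5121372  0.27784604 0.12722152] [-0.39528502 -0.55804473 -0.48679163] 0.27005902360831296
```

View pics/c3.png

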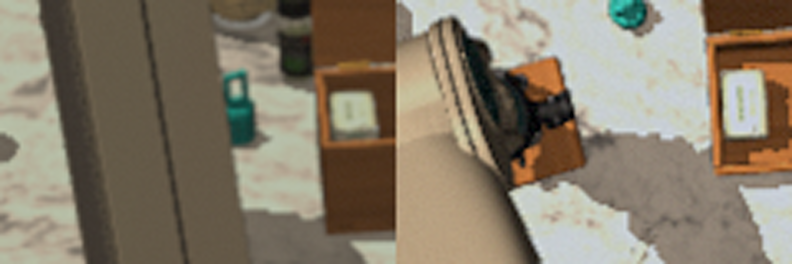

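The arm hides the infuser in both views, but the 23 mm opening fits the 24 mm tab and the contact force is near zero. I'll slide it along the rod and watch the force.

Emit:
{"op": "step_arm", "data": {"deltas": [[[-5.7, -1.8, 0, 0, 0, 0], [-5.7, -1.8, 0, 0, 0, 0], [-5.7, -1.8, 0, 0, 0, 0], [-5.7, -1.8, 0, 0, 0, 0], [-2, -0.6, 0, 0, 0, 0], [0, 0, 0, 0, 0, 0]]]}}

```text
clock: 7.65
ee_pos: [0.487, 0.2699, 0.1274]
eef_rot: [[-0.958, -0.288, -0.0], [-0.288, 0.958, -0.0], [0.0, -0.0, -1.0]]
contact_force: [0.3, -0.0, -0.5]
width: 0.272
grasp_force: 39.1
```

Emit:
{"op": "step_arm", "data": {"deltas": [[[-4, -1.2, 0, 0, 0, 0], [-4, -1.2, 0, 0, 0, 0], [-4, -1.2, 0, 0, 0, 0], [0, 0, 0, 0, 0, 0]]]}}

```text
clock: 8.05
ee_pos: [0.4746, 0.2662, 0.1272]
eef_rot: [[-0.958, -0.288, -0.001], [-0.288, 0.958, -0.0], [0.001, -0.0, -1.0]]
contact_force: [0.4, 0.3, -0.7]
width: 0.268
grasp_force: 39.1
```

Nothing has snagged, so I'll carry on past the tip.

Emit:
{"op": "step_arm", "data": {"deltas": [[[-4, -1.2, 0, 0, 0, 0], [-4, -1.2, 0, 0, 0, 0], [-4, -1.2, 0, 0, 0, 0], [-4, -1.2, 0, 0, 0, 0], [-4, -1.2, 0, 0, 0, 0], [0, 0, 0, 0, 0, 0]]]}}

```text
clock: 8.65
ee_pos: [0.4546, 0.2602, 0.1272]
eef_rot: [[-0.958, -0.288, -0.001], [-0.288, 0.958, -0.0], [0.001, -0.0, -1.0]]
contact_force: [-0.9, 0.1, -1.3]
width: 0.266
grasp_force: 39.1
```

Emit:
{"op": "step_arm", "data": {"deltas": [[[-5, -2, 0, 0, 0, 0], [-8, -3, 0, 0, 0, 0], [-8, -3, 0, 0, 0, 0], [-5, -2, 0, 0, 0, 0], [0, 0, 0, 0, 0, 0]]]}}

```text
clock: 9.15
ee_pos: [0.4282, 0.25, 0.1272]
eef_rot: [[-0.958, -0.288, -0.001], [-0.288, 0.958, -0.0], [0.001, -0.0, -1.0]]
contact_force: [0.1, -0.2, -0.7]
width: 0.271
grasp_force: 39.1
```

Emit:
{"op": "step_arm", "data": {"deltas": [[[0, 0, 25, 0, 0, 0], [0, 0, 40, 0, 0, 0], [0, -10, 40, 0, 0, 0], [5, -25, 20, 0, 0, -2], [12, -30, 5, 0, 0, -2], [15, -30, 0, 0, 0, -2], [15, -30, 0, 0, 0, -2], [15, -30, 0, 0, 0, -2], [15, -30, 0, 0, 0, -1], [15, -30, 0, 0, 0, -0.8], [15, -25, 0, 0, 0, 0], [10, -18, 0, 0, 0, 0], [3, -10, 0, 0, 0, 0], [0, 0, 0, 0, 0, 0], [0, 0, 0, 0, 0, 0]]]}}

```text
clock: 10.65
ee_pos: [0.5489, -0.017, 0.2572]
eef_rot: [[-0.996, -0.086, -0.001], [-0.086, 0.996, 0.001], [0.001, 0.001, -1.0]]
contact_force: [0.1, -0.4, -0.7]
width: 0.272
grasp_force: 39.3
```

```bash
python3 - <<'E'
from h import *
s=read_state();print(s["ee_pos"],s["contact_force"],s["width"],np.degrees(np.arctan2(s["eef_rot"][1,0],s["eef_rot"][0,0])))
a=cams.camera("scene");b=cams.camera("top")
A=a["image"][140:280,200:370,::-1];B=b["image"][160:300,200:370,::-1]
cv2.imwrite("pics/c4.png",cv2.resize(np.hstack([A,B]),None,fx=2.3,fy=2.3,interpolation=cv2.INTER_CUBIC))
for n,c in(("s",a),("t",b)):
    for th in["infuser","infuser_eye","button_pivot","button_knob","lid_edge"]:
        print(n,th,[(np.round(d["at"],1).tolist(),round(d["confidence"],2)) for d in nets.landmark_of(c,th)][:3])
E
```

```text
[ 0.54892987 -0.01700441  0.25721399] [ 0.07986694 -0.39547843 -0.72527285] 0.2722362119144384 -175.04810330862634
s infuser [([315.5, 190.0], 0.58)]
s infuser_eye [([317.3, 171.3], 0.51)]
s button_pivot [([310.7, 232.9], 0.96)]
s button_knob [([325.0, 225.9], 0.42)]
s lid_edge [([305.6, 168.0], 0.73)]
t infuser [([249.2, 193.5], 0.42)]
t infuser_eye [([248.5, 190.4], 0.48)]
t button_pivot [([306.7, 244.3], 0.74), ([306.6, 178.4], 0.61)]
t button_knob []
t lid_edge [([307.3, 179.7], 0.82)]
```

View pics/c4.png

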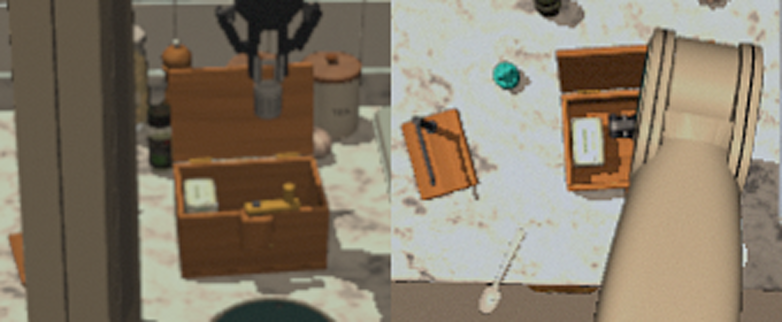

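The scene view shows the steel infuser hanging upright in the fingers at about (316,183), over the free part of the box, and the hook is empty. I'll lower it.

Emit:
{"op": "step_arm", "data": {"deltas": [[[0, 0, -20, 0, 0, 0], [0, 0, -30, 0, 0, 0], [0, 0, -30, 0, 0, 0], [0, 0, -30, 0, 0, 0], [0, 0, -30, 0, 0, 0], [0, 0, -25, 0, 0, 0], [0, 0, -15, 0, 0, 0], [0, 0, -9, 0, 0, 0], [0, 0, -4, 0, 0, 0], [0, 0, 0, 0, 0, 0]]]}}

```text
clock: 12.25
ee_pos: [0.5496, -0.0176, 0.0644]
eef_rot: [[-0.996, -0.086, -0.0], [-0.086, 0.996, 0.0], [0.0, 0.0, -1.0]]
contact_force: [0.4, -0.2, -0.8]
width: 0.272
grasp_force: 39.3
```

Emit:
{"op": "step_arm", "data": {"deltas": [[[0, 0, -2, 0, 0, 0], [0, 0, -2, 0, 0, 0], [0, 0, -1, 0, 0, 0], [0, 0, 0, 0, 0, 0]]]}}

```text
clock: 12.65
ee_pos: [0.5496, -0.0175, 0.0595]
eef_rot: [[-0.996, -0.086, 0.0], [-0.086, 0.996, -0.0], [-0.0, -0.0, -1.0]]
contact_force: [-0.7, 0.1, -0.3]
width: 0.272
grasp_force: 39.3
```

Emit:
{"op": "step_arm", "data": {"deltas": [[[0, 0, -1, 0, 0, 0], [0, 0, -1, 0, 0, 0], [0, 0, -1, 0, 0, 0], [0, 0, 0, 0, 0, 0]]]}}

```text
clock: 13.05
ee_pos: [0.5496, -0.0176, 0.0565]
eef_rot: [[-0.996, -0.086, 0.0], [-0.086, 0.996, -0.0], [-0.0, -0.0, -1.0]]
contact_force: [-0.3, 0.3, 0.7]
width: 0.268
grasp_force: 39.5
```

Emit:
{"op": "step_arm", "data": {"deltas": [[[0, 0, -1, 0, 0, 0], [0, 0, -1, 0, 0, 0], [0, 0, 0, 0, 0, 0]]]}}

```text
clock: 13.35
ee_pos: [0.5499, -0.0176, 0.0565]
eef_rot: [[-0.996, -0.086, 0.001], [-0.086, 0.996, -0.0], [-0.001, -0.0, -1.0]]
contact_force: [-4.5, 0.3, 14.1]
width: 0.275
grasp_force: 40.9
```

It touches down at 0.0565, as expected. I'll back off the pressure and release.

Emit:
{"op": "step_arm", "data": {"deltas": [[[0, 0, 1.5, 0, 0, 0], [0, 0, 0, 0, 0, 0], [0, 0, 0, 0, 0, 0]]]}}

```text
clock: 13.65
ee_pos: [0.55, -0.0176, 0.0565]
eef_rot: [[-0.996, -0.086, 0.001], [-0.086, 0.996, -0.0], [-0.001, -0.0, -1.0]]
contact_force: [-0.7, -0.5, 6.0]
width: 0.27
grasp_force: 40.1
```

Emit:
{"op": "step_arm", "data": {"deltas": [[[0, 0, 0, 0, 0, 0], [0, 0, 0, 0, 0, 0], [0, 0, 0, 0, 0, 0], [0, 0, 0, 0, 0, 0], [0, 0, 0, 0, 0, 0], [0, 0, 10, 0, 0, 0], [0, 0, 20, 0, 0, 0], [0, 0, 30, 0, 0, 0], [0, 0, 40, 0, 0, 0], [0, 0, 40, 0, 0, 0], [0, 0, 40, 0, 0, 0], [0, 0, 30, 0, 0, 0], [0, 0, 20, 0, 0, 0]]], "fingers": 0.05}}

```text
clock: 14.95
ee_pos: [0.5505, -0.0177, 0.29]
eef_rot: [[-0.996, -0.086, 0.005], [-0.086, 0.996, -0.001], [-0.005, -0.001, -1.0]]
contact_force: [0.4, 0.8, -0.1]
width: 0.524
grasp_force: 0.0
```

```bash
python3 - <<'E'
from h import *
np.set_printoptions(precision=4,suppress=True)
c=cams.camera("top");s=cams.camera("scene")
im=cv2.imread("pics/t0.png");h=cv2.cvtColor(im,cv2.COLOR_BGR2HSV)
m=cv2.inRange(h,(21,120,90),(35,255,255));m[:225]=0;m[265:]=0;m[:,:290]=0;m[:,345:]=0
pts=np.argwhere(m)[:,::-1];print(len(pts),pts.min(0),pts.max(0))
w=np.array([atz(c,p,.122)[:2] for p in pts])
r=cv2.minAreaRect((w*1000).astype(np.float32));print(r)
d=np.linalg.svd(w-w.mean(0))[2][0];print("bar dir",d,"angle from -y deg",np.degrees(np.arctan2(d[0]*-np.sign(d[1]),abs(d[1]))),w.mean(0))
big=cv2.resize(im[225:265,290:345],None,fx=10,fy=10,interpolation=cv2.INTER_CUBIC)
cv2.imwrite("pics/b.png",big)
# lid angle: front box rim edge orientation
g=lambda x,y:atz(c,[190+(x+.5)/4.7-.5,160+(y+.5)/4.7-.5],.1)
p,q=g(408,388),g(705,370);print("front edge angle",np.degrees(np.arctan2(q[0]-p[0],p[1]-q[1])))
# scene view of the infuser in the box now
print([(x["at"],x["confidence"]) for x in nets.spot_in(s,"infuser")],[(x["at"],x["confidence"]) for x in nets.spot_in(c,"infuser")])
A=s["image"][140:280,200:370,::-1]
cv2.imwrite("pics/c5.png",np.hstack([cv2.resize(A,None,fx=2.8,fy=2.8),cv2.resize(big,(300,392))]))
E
```

```text
79 [305 241] [325 248]
((470.56280517578125, -19.771635055541992), (14.832138061523438, 62.137882232666016), 8.339975357055664)
bar dir [ 0.1798 -0.9837] angle from -y deg 10.360718202158623 [ 0.471  -0.0204]
front edge angle 4.7286353660099545
[] [([401.9, 275.7], 0.65), ([292.4, 189.7], 0.55), ([337.6, 155.1], 0.21)]
```

View pics/c5.png

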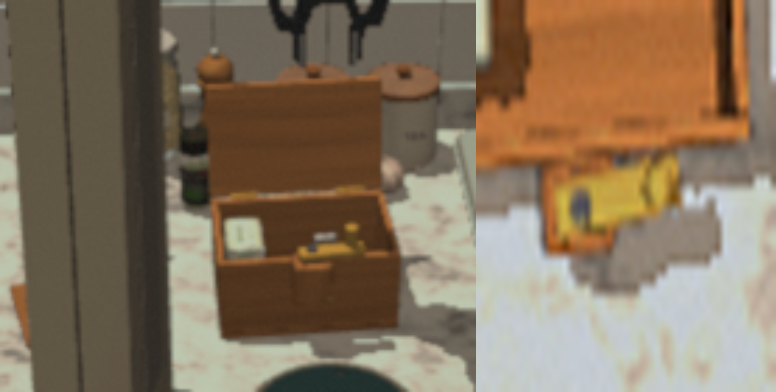

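The infuser stands in the box, with its tab visible near crop (323,238). The turnbutton is about 5° inward, which is marginal for the lid's path. I'll nudge it out first, by pushing the knob towards -x with the shut fingers.

Emit:
{"op": "step_arm", "data": {"deltas": [[[-18, -13, 0, 0, 0, 0], [-18, -13, -20, 0, 0, 0], [0, 0, -40, 0, 0, 0], [0, 0, -45, 0, 0, 0], [0, 0, -35, 0, 0, 0], [0, 0, -15, 0, 0, 0], [0, 0, 0, 0, 0, 0], [-6, 0, 0, 0, 0, 0], [-6, 0, 0, 0, 0, 0], [-5, 0, 0, 0, 0, 0], [0, 0, 0, 0, 0, 0]]], "fingers": -1}}

```text
clock: 16.25
ee_pos: [0.4962, -0.0436, 0.1318]
eef_rot: [[-0.996, -0.086, 0.001], [-0.086, 0.996, -0.0], [-0.001, -0.0, -1.0]]
contact_force: [-0.0, -0.5, -0.2]
width: -0.002
grasp_force: 0.0
```

Emit:
{"op": "step_arm", "data": {"deltas": [[[-5, 0, 0, 0, 0, 0], [-5, 0, 0, 0, 0, 0], [-5, 0, 0, 0, 0, 0], [-3, 0, 0, 0, 0, 0], [0, 0, 0, 0, 0, 0]]]}}

```text
clock: 16.75
ee_pos: [0.4777, -0.0434, 0.1307]
eef_rot: [[-0.996, -0.086, -0.001], [-0.086, 0.996, 0.0], [0.001, 0.0, -1.0]]
contact_force: [-0.4, -0.2, 0.0]
width: -0.001
grasp_force: 0.0
```

Emit:
{"op": "step_arm", "data": {"deltas": [[[15, 0, 0, 0, 0, 0], [20, 5, 20, 0, 0, 0], [10, 10, 45, 0, 0, 0], [10, 10, 45, 0, 0, 0], [15, 10, 45, 0, 0, 0], [40, 8, 10, 0, 0, 0], [50, 4, 0, 0, 0, 0], [50, 4, 0, 0, 0, 0], [15, 2, 0, 0, 0, 0], [0, 0, 0, 0, 0, 0]]]}}

```text
clock: 17.75
ee_pos: [0.7059, 0.01, 0.2934]
eef_rot: [[-0.996, -0.087, -0.001], [-0.087, 0.996, 0.0], [0.001, 0.0, -1.0]]
contact_force: [-0.1, 1.1, 0.6]
width: 0.001
grasp_force: 0.0
```

```bash
python3 - <<'E'
from h import *
np.set_printoptions(precision=4,suppress=True)
s=read_state();print(s["ee_pos"],s["joint_positions"])
a=cams.camera("scene");b=cams.camera("top")
A=cv2.resize(a["image"][140:280,240:340,::-1],None,fx=4,fy=4,interpolation=cv2.INTER_CUBIC)
B=cv2.resize(b["image"][165:265,265:365,::-1],None,fx=4,fy=4,interpolation=cv2.INTER_CUBIC)
B=np.vstack([B,np.zeros((160,400,3),np.uint8)])
cv2.imwrite("pics/c6.png",np.hstack([A,B]))
for n,c in(("s",a),("t",b)):
    for th in["button_pivot","button_knob","lid_edge","infuser"]:
        print(n,th,[(np.round(d["at"],1).tolist(),round(d["confidence"],2)) for d in nets.landmark_of(c,th)][:3])
E
```

```text
[0.7059 0.01   0.2934] [-4.4388 23.1592 15.9805 82.8998  0.0154 -9.4262]
s button_pivot [([311.9, 232.2], 0.63)]
s button_knob [([324.1, 230.0], 0.49)]
s lid_edge [([306.5, 170.7], 0.66)]
s infuser [([315.2, 227.3], 0.49)]
t button_pivot []
t button_knob [([337.1, 153.7], 0.41)]
t lid_edge [([400.7, 274.8], 0.57), ([218.3, 226.1], 0.26)]
t infuser [([250.2, 191.4], 0.52)]
```

View pics/c6.png

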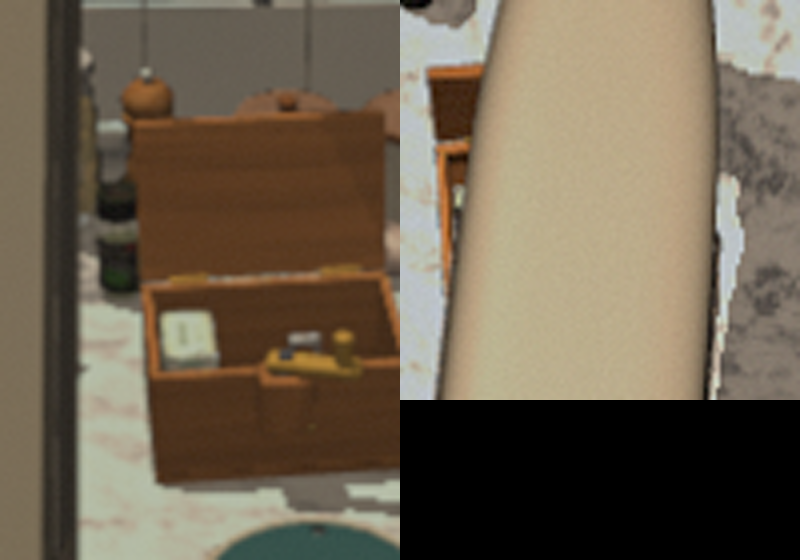

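The turnbutton now points outward, with its knob at about (326,225), and clears the lid. Next I'll go down behind the lid and push it.

Emit:
{"op": "step_arm", "data": {"deltas": [[[0, 0, -30, 0, 0, 0], [0, 0, -30, 0, 0, 0], [0, 0, -30, 0, 0, 0], [0, 0, 0, 0, 0, 0], [-12, -1, 0, 0, 0, 0], [-12, -1, 0, 0, 0, 0], [-10, -1, 0, 0, 0, 0], [-10, -1, 1, 0, 0, 0], [0, 0, 0, 0, 0, 0]]]}}

```text
clock: 19.15
ee_pos: [0.6593, 0.0053, 0.2089]
eef_rot: [[-0.996, -0.086, 0.003], [-0.086, 0.996, -0.0], [-0.003, -0.001, -1.0]]
contact_force: [0.3, 0.2, 0.2]
width: -0.002
grasp_force: 0.0
```

Emit:
{"op": "step_arm", "data": {"deltas": [[[-14, -1, 3, 0, 0, 0], [-14, -1, 3, 0, 0, 0], [-14, -1, 0, 0, 0, 0], [-14, -1, -1, 0, 0, 0], [-14, -1, -4, 0, 0, 0], [-14, -1, -5, 0, 0, 0], [0, 0, 0, 0, 0, 0]]]}}

```text
clock: 19.85
ee_pos: [0.572, -0.0006, 0.2022]
eef_rot: [[-0.996, -0.086, -0.004], [-0.086, 0.996, 0.0], [0.004, 0.0, -1.0]]
contact_force: [-0.2, -0.6, 0.0]
width: -0.003
grasp_force: 0.0
```

```bash
python3 - <<'E'
from h import *
a=cams.camera("scene");b=cams.camera("top")
for n,c in(("s",a),("t",b)):
    for th in["lid_edge","button_knob"]:
        print(n,th,[(np.round(d["at"],1).tolist(),round(d["confidence"],2)) for d in nets.landmark_of(c,th)][:3])
    for th in["lid"]:
        for d in nets.trace(c,th)[:2]:
            p=np.argwhere(d["region"]);print(n,th,d["confidence"],d["at"],p.min(0),p.max(0))
for A in(110,90,75,60,45):
    t=np.radians(A);print(A,proj(a,[.611-.13*np.cos(t),.008,.1+.13*np.sin(t)]),proj(b,[.611-.13*np.cos(t),.008,.1+.13*np.sin(t)]))
E
```

```text
s lid_edge [([309.6, 185.9], 0.95)]
s button_knob [([326.1, 229.3], 0.55)]
s lid 0.61 [306.3, 195.2] [185 276] [209 340]
t lid_edge [([309.9, 214.2], 0.86)]
t button_knob []
t lid 0.8 [281.7, 210.0] [197 273] [218 296]
110 [[306.45040138 167.94311373]] [[308.5216984  178.15484252]]
90 [[306.79787066 172.47151278]] [[308.38506021 193.56874192]]
75 [[307.06557953 179.12500772]] [[308.09367696 205.79664307]]
60 [[307.31515173 188.1557096 ]] [[307.66836821 217.37986777]]
45 [[307.5244188 198.9006728]] [[307.15096189 227.31868687]]
```

The lid has moved to about 62°. I'll carry on along the arc.

Emit:
{"op": "step_arm", "data": {"deltas": [[[-11, -1, -8, 0, 0, 0], [-10, -1, -9, 0, 0, 0], [-10, -1, -10, 0, 0, 0], [-10, -1, -11, 0, 0, 0], [-7, -1, -13, 0, 0, 0], [-6, 0, -13, 0, 0, 0], [-4, 0, -13, 0, 0, 0], [-2, 0, -10, 0, 0, 0], [0, 0, 0, 0, 0, 0]]]}}

```text
clock: 21.15
ee_pos: [0.5136, -0.0052, 0.1139]
eef_rot: [[-0.996, -0.086, -0.003], [-0.086, 0.996, 0.001], [0.003, 0.001, -1.0]]
contact_force: [0.3, -0.2, -0.4]
width: 0.0
grasp_force: 0.0
```

Emit:
{"op": "step_arm", "data": {"deltas": [[[0, 0, -2, 0, 0, 0], [0, 0, -2, 0, 0, 0], [0, 0, -1, 0, 0, 0], [0, 0, 0, 0, 0, 0]]]}}

```text
clock: 21.55
ee_pos: [0.5153, -0.0055, 0.1109]
eef_rot: [[-0.996, -0.086, 0.0], [-0.086, 0.996, 0.0], [-0.0, 0.0, -1.0]]
contact_force: [-0.3, -1.0, -0.7]
width: 0.002
grasp_force: 0.0
```

Emit:
{"op": "step_arm", "data": {"deltas": [[[0, 0, -1, 0, 0, 0], [0, 0, -1, 0, 0, 0], [0, 0, 0, 0, 0, 0]]]}}

```text
clock: 21.85
ee_pos: [0.5155, -0.0056, 0.11]
eef_rot: [[-0.996, -0.086, 0.001], [-0.086, 0.996, -0.0], [-0.001, -0.0, -1.0]]
contact_force: [-3.3, 0.5, 7.4]
width: 0.0
grasp_force: 3.5
```

Emit:
{"op": "step_arm", "data": {"deltas": [[[0, 0, -1, 0, 0, 0], [0, 0, -1, 0, 0, 0], [0, 0, 0, 0, 0, 0]]]}}

```text
clock: 22.15
ee_pos: [0.5155, -0.0056, 0.1098]
eef_rot: [[-0.996, -0.086, 0.001], [-0.086, 0.996, -0.0], [-0.001, -0.0, -1.0]]
contact_force: [-6.9, 2.2, 17.4]
width: 0.001
grasp_force: 9.2
```

The lid is shut: it bears at z = 0.110. I'll lift and locate the knob with the shut lid in view.

Emit:
{"op": "step_arm", "data": {"deltas": [[[0, 0, 20, 0, 0, 0], [0, 0, 40, 0, 0, 0], [0, 0, 40, 0, 0, 0], [0, 30, 20, 0, 0, 0], [0, 40, 0, 0, 0, 0], [0, 40, 0, 0, 0, 0], [0, 40, 0, 0, 0, 0], [0, 40, 0, 0, 0, 0], [0, 40, 0, 0, 0, 0], [0, 0, 0, 0, 0, 0]]], "fingers": 0}}

```text
clock: 23.15
ee_pos: [0.5152, 0.2285, 0.2268]
eef_rot: [[-0.996, -0.091, 0.001], [-0.091, 0.996, 0.002], [-0.001, 0.002, -1.0]]
contact_force: [-0.0, -0.7, -0.4]
width: 0.498
grasp_force: 0.0
```

```bash
cat > m.py <<'E'
from h import *
np.set_printoptions(precision=4,suppress=True)
s=read_state();print(s["clock"],s["ee_pos"],s["width"])
c=cams.camera("top");a=cams.camera("scene")
im=c["image"][...,::-1].copy();h=cv2.cvtColor(im,cv2.COLOR_BGR2HSV)
m=cv2.inRange(h,(21,120,90),(35,255,255));m[:205]=0;m[265:]=0;m[:,:290]=0;m[:,345:]=0
pts=np.argwhere(m)[:,::-1].astype(float);print(len(pts))
if len(pts)>10:
    w=np.array([atz(c,p,.122)[:2] for p in pts])
    d=np.linalg.svd(w-w.mean(0))[2][0];print("bar dir",d,"mean",w.mean(0),"box frame angle deg (0=-y)",np.degrees(np.arctan2(d[1],d[0]))%180-5+90)
for th in["button_pivot","button_knob","lid_edge","lid_hinge"]:
    P=[nets.landmark_of(k,th) for k in(a,c)]
    print(th,[(np.round(p[0]["at"],1),round(p[0]["confidence"],2)) if p else None for p in P],tri(a,P[0][0]["at"],c,P[1][0]["at"]) if all(P) else "")
pv=np.array([.546-.08*np.cos(np.radians(5)),.004-.08*np.sin(np.radians(5))]);print("pivot exp",pv,proj(a,[*pv,.122]),proj(c,[*pv,.122]))
A=cv2.resize(a["image"][185:265,265:365,::-1],None,fx=4,fy=4,interpolation=cv2.INTER_CUBIC)
B=cv2.resize(im[185:265,265:365],None,fx=4,fy=4,interpolation=cv2.INTER_CUBIC)
import time;cv2.imwrite("pics/d%d.png"%(s["clock"]*100),np.hstack([A,B]))
E
python3 m.py; ls pics
```

```text
23.15 [0.5152 0.2285 0.2268] 0.4981489100583408
79
bar dir [-0.2039 -0.979 ] mean [ 0.4629 -0.0215] box frame angle deg (0=-y) 163.23525160367348
button_pivot [(array([311.8, 233.1]), 0.84), (array([306.2, 244.8]), 0.86)] (array([0.4699, 0.0012, 0.1043]), np.float64(0.009502623059594022))
button_knob [(array([325.3, 227.1]), 0.63), (array([400.7, 273.7]), 0.47)] (array([ 0.3846, -0.1415,  0.218 ]), np.float64(0.2188310273660164))
lid_edge [(array([311.5, 231.1]), 0.74), (array([308.9, 240.6]), 0.62)] (array([ 0.4828, -0.0026,  0.1026]), np.float64(0.0010091247420754997))
lid_hinge [(array([304.8, 207. ]), 0.58), (array([302.3, 196.2]), 0.95)] (array([0.6183, 0.0172, 0.1021]), np.float64(0.006691718451893727))
pivot exp [ 0.4663 -0.003 ] [[311.68  228.859]] [[309.4068 246.0449]]
b.png
c2.png
c3.png
c4.png
c5.png
c6.png
d2315.png
s0.png
s1.png
t0.png
t1.png
```

Emit:
{"op": "step_arm", "data": {"deltas": [[[-7, -40, 0, 0, 0, 0], [-10, -45, 0, 0, 0, 0], [-10, -45, 0, 0, 0, 0], [-10, -45, 0, 0, 0, 0], [-10, -45, 0, 0, 0, 0], [-10, -40, 0, 0, 0, 0], [0, -9, 0, 0, 0, 0], [0, 0, -25, 0, 0, 0], [0, 0, -35, 0, 0, 0], [0, 0, -25, 0, 0, 0], [0, 0, -14, 0, 0, 0], [0, 0, 0, 0, 0, 0], [0, 0, 0, 0, 0, 0]]]}}

```text
clock: 24.95
ee_pos: [0.4584, -0.0444, 0.1281]
eef_rot: [[-0.996, -0.086, 0.0], [-0.086, 0.996, 0.0], [-0.0, 0.0, -1.0]]
contact_force: [-0.7, -0.0, 0.3]
width: 0.5
grasp_force: 0.0
```

Emit:
{"op": "step_arm", "data": {"deltas": [[[0, 0, 0, 0, 0, 0], [0, 0, 0, 0, 0, 0], [0, 0, 0, 0, 0, 0], [0, 0, 0, 0, 0, 0], [0, 0, 0, 0, 0, 0], [0, 0, 0, 0, 0, 0]]], "fingers": -1, "grip_force": 20}}

```text
clock: 25.55
ee_pos: [0.4596, -0.0426, 0.1292]
eef_rot: [[-0.996, -0.087, 0.004], [-0.087, 0.996, 0.005], [-0.004, 0.005, -1.0]]
contact_force: [1.5, 6.6, 1.5]
width: 0.152
grasp_force: 21.0
```

Emit:
{"op": "step_arm", "data": {"deltas": [[[4.3, 0.7, 0, 0, 0, 0], [4.3, 0.7, 0, 0, 0, 0], [5.5, 0.7, 0, 0, 0, 0], [5.4, 0.7, 0, 0, 0, 0], [5, 2.1, 0, 0, 0, 0], [5.1, 2.1, 0, 0, 0, 0], [4.4, 3.3, 0, 0, 0, 0], [4.3, 3.4, 0, 0, 0, 0], [0, 0, 0, 0, 0, 0]]]}}

```text
clock: 26.45
ee_pos: [0.4997, -0.033, 0.1294]
eef_rot: [[-0.996, -0.086, 0.005], [-0.086, 0.996, -0.006], [-0.005, -0.006, -1.0]]
contact_force: [1.4, -6.8, 2.6]
width: 0.149
grasp_force: 21.2
```

Emit:
{"op": "step_arm", "data": {"deltas": [[[3.4, 4.3, 0, 0, 0, 0], [3.3, 4.4, 0, 0, 0, 0], [2.1, 5, 0, 0, 0, 0], [2.1, 5.1, 0, 0, 0, 0], [0.6, 3.6, 0, 0, 0, 0], [0.6, 3.6, 0, 0, 0, 0], [0, 3.7, 0, 0, 0, 0], [0, 3.7, 0, 0, 0, 0], [0, 0, 0, 0, 0, 0], [0, 0, 0, 0, 0, 0]]]}}

```text
clock: 27.45
ee_pos: [0.5172, 0.0014, 0.1305]
eef_rot: [[-0.996, -0.086, 0.017], [-0.086, 0.996, -0.002], [-0.017, -0.004, -1.0]]
contact_force: [12.6, -2.3, -3.4]
width: 0.149
grasp_force: 21.2
```

Emit:
{"op": "step_arm", "data": {"deltas": [[[0, 0, 0, 0, 0, 0], [0, 0, 0, 0, 0, 0], [0, 0, 0, 0, 0, 0], [0, 0, 0, 0, 0, 0], [0, 0, 20, 0, 0, 0], [0, 0, 40, 0, 0, 0], [0, 0, 40, 0, 0, 0], [0, 40, 0, 0, 0, 0], [0, 45, 0, 0, 0, 0], [0, 45, 0, 0, 0, 0], [0, 45, 0, 0, 0, 0], [0, 40, 0, 0, 0, 0], [0, 0, 0, 0, 0, 0]]], "fingers": 0}}

```text
clock: 28.75
ee_pos: [0.5079, 0.2216, 0.2276]
eef_rot: [[-0.996, -0.092, -0.0], [-0.092, 0.996, 0.002], [0.0, 0.002, -1.0]]
contact_force: [-0.5, -0.7, -0.5]
width: 0.497
grasp_force: 0.0
```

```bash
python3 m.py; ls pics | grep ^d
```

```text
28.75 [0.5079 0.2216 0.2276] 0.4970659891489032
89
bar dir [-0.9983 -0.0578] mean [0.4913 0.0009] box frame angle deg (0=-y) 88.31403985773494
button_pivot [(array([312.5, 232.2]), 0.66), (array([335.2, 157.3]), 0.65)] (array([ 0.7825, -0.0592, -0.1035]), np.float64(0.08374845425279022))
button_knob [(array([309.3, 218.6]), 0.56), (array([309.4, 231.2]), 0.43)] (array([0.5105, 0.0005, 0.1289]), np.float64(0.004516627835696189))
lid_edge [(array([311.4, 231.7]), 0.97), (array([307.9, 238.2]), 0.58)] (array([ 0.4902, -0.0012,  0.0953]), np.float64(0.003832444778200569))
lid_hinge [None, (array([302.8, 196.6]), 0.61)] 
pivot exp [ 0.4663 -0.003 ] [[311.68  228.859]] [[309.4068 246.0449]]
d2315.png
d2875.png
```

View pics/d2875.png

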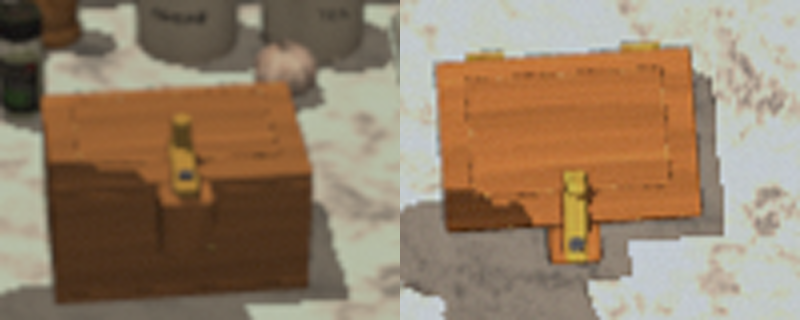

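The lid is shut flat, and the turnbutton lies square across it: its nose is at (575,172) and its pivot at (577,245), about 88–89°. The gripper is clear of everything, so I'm handing in.

```bash
python3 -c "
from rig import job_done
print(job_done())"
```

```text
the job is handed in; nothing more can be done
None
```

The steel infuser is standing in the tea box, the lid is fully shut, and the turnbutton points square across it (about 88° measured); I handed the job in at about 29 s without touching the other things, and the hand-in gave no verdict.

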